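Set out the desk-set sample on the board

TASK

Set out the desk-set sample on the grey board for the buyer: stand the black pen pot midway between the letter rack and the drawer chest, in line with them; put the teal card tray centred in front of the rack, its long side along the rack's front, and the lidded box centred in front of the chest, each square to the piece behind it with a clear gap of about 4 cm; then set the red round tin centred on top of the lidded box. Leave everything upright and let go of, and do not shift the rack or the chest or disturb the glue bottle, the brush and the board blanks.

Things in the scene. Friction and masses are not known exactly. Their poses are not given: they have to be found in the camera images.
- pot: Pen pot: tall round open cup of black wrapped board, 60 mm across, 95 mm high, wall 3 mm, about 0.1 kg. Origin at the centre of its underside, z up its axis. At the start it stands upright on the plywood carrier (top 4 mm above the table) beside the other three loose pieces.
- tray: Card tray: low open oblong tray, teal, 58 mm deep (its own x) by 95 mm long (its own y), 40 mm high, walls and floor 4-5 mm thick. Origin at the centre of its underside, z up. Starts upright on the plywood carrier. Its two ends are alike.
- box: Lidded box: closed square box, beige with a cream lid and a black line at the lid's edge, 60 by 60 mm, 52 mm high, lid fixed on (the top 18 mm; the part below is 1.5 mm narrower), flat on top. Origin at the centre of its underside, x and y along its sides, z up. Starts upright on the plywood carrier.
- tin: Round tin: small closed red drum with a thin black line round it, 50 mm across, 34 mm high, flat top and bottom. Origin at the centre of its underside, z up. Starts upright on the plywood carrier.
- rack: Letter rack: beige, already standing on the grey sample board; 130 mm wide (y), 90 mm deep (x), 90 mm high at the back, with four quarter-round upright walls that slope down to its low open front. Loose, about 0.45 kg. Origin at the centre of its underside; its front faces its own -x, towards the robot, square to the board's edges; y runs along its width, z up.
- chest: Drawer chest: black mini chest with a beige panel on its top and back, two beige drawer fronts and brass knobs, already standing on the grey sample board beside the rack, left or right of it, about 270 mm from it centre to centre, facing the same way; 110 mm wide (y), 90 mm deep (x; the knobs stand out 7 mm more), 74 mm high. Loose, about 0.6 kg. Origin at the centre of its underside; drawers face its own -x, towards the robot; z up.
- board: Grey sample board: flat grey sheet fixed on the table, 280 mm (x) by 440 mm (y), 4 mm thick, on the robot's left or right, turned up to 0.2 rad. Origin at the centre of its underside; its -x edge is the front edge.
- glue: Bystander: white glue bottle with an orange cap, 56 mm across, 135 mm high, on the table beyond the boards. Origin at the centre of its underside. Leave it alone.
- brush: Bystander: glue brush with a wooden handle, 190 mm long, lying on the table beyond the boards. Leave it alone.
- blanks: Bystander: small stack of grey board blanks, 90 by 140 mm, 18 mm high, on the table beyond the boards. Origin at the centre of its underside. Leave it alone.
Things that resemble listed ones, but are neither listed nor needed, are in the scene too. Of the things that look like the tin, take the one that is nearest to the robot's base at the start.

How it is judged:
By the outcome, as a careful person would: the job done as asked, in the order asked, and still so for the second after the job is handed in, with the robot touching nothing.
It also fails if it takes over 122 s, if anything falls off the work surface, if the arm or the gripper's body presses on something with over 40 N, if the wrist force passes 120 N, or if a joint passes its speed limit or range.

ROBOT

A 6-joint arm with a two-finger parallel gripper is mounted at the origin on the work surface. World frame = base frame: x ahead of the robot, y to its left, z up, the work surface at z = 0. Lengths are in m, angles in rad, forces in N, time in s.
With the tool pointing down it reaches from about 0.35 to 0.95 m from the base axis. Payload 17.4 kg.
Tool frame: the origin (TCP) lies on the mounting face of the last link; the fingertips stand tcp_to_tips ahead of it and the grasp point (between the pads) lies 167 mm ahead of it (tcp_to_tips is the distance from the TCP to the fingertips, in m); z points along the fingers, y is the line along which they close (so a half turn about z gives the same grasp; the last joint's range is limited). The gripper opens to 93 mm and grips with 3 to 60 N. Pads are 15 mm wide; open, the fingers measure 128 mm over their backs; the gripper's body (75 mm by 188 mm) begins 65 mm behind the grasp point.
Start: joints at [-1.288, 0.116, 1.442, -0, 1.584, -0.038], TCP at [0.213, -0.641, 0.405] pointing down, gripper open.
Joint ranges: [-2.83, 2.83], [-0.83, 2.19], [0.07, 2.5], [-1.14, 4.28], [0.01, 3], [-2.97, 2.97]. Speed limits (rad/s): [1.89, 1.89, 2.22, 3.14, 3.14, 3.14].

INTERFACE

Orientations are given as [roll, pitch, yaw] about the fixed x, y, z axes, in that order (R = Rz(yaw) Ry(pitch) Rx(roll)).
In Python, from plant import get_state, capture, camera_info, hand_in, tcp_to_tips gives the robot as it stands.
- The arm moves only by the tool apply_moves, never from a script. Its arguments are lists of equal length, an entry for each row: "xyz": the shift along the tool's x, y, z in m, a list of three; "turn": the turn about the tool's z in degrees. In form: {"xyz": [[tx, ty, tz], ...], "turn": [turn, ...]}. A call has 1 to 20 rows; each row shifts and turns the commanded pose from where the row before left it, along the tool's axes as they then stand; what a row does not reach is not made up. A row lasts 1/12 s, in which the tool goes at most 41.7 mm and 7.16 degrees, less where a joint would pass 70% of its speed; a pose out of reach is approached as far as the arm can. A call with a gripper value outside its range is refused whole. "gripper" is the opening, from 0 (shut) to 1 (fully open), set as the call begins (left out, the last holds). The fingers move at their own pace and stop on an object; the grip force is fixed at half the most. Time passes only in rows, so rows that do not move let the fingers close. It gives the time, the measured TCP pose, the force, the opening and the grip force at its end, in the units of the state.
- get_state(): the state, without advancing time (a new reading comes with each control period).
- capture(name): name is "scene" or "top"; returns the picture (384x512x3 uint8, red, green, blue); there is no depth.
- camera_info(name): a dict with "vfov" (degrees; the focal length in pixels is half the picture's height over the tangent of half this angle, whatever the lens; pixels are square), "cx", "cy" (the principal point, pixels), "eye" and "orientation" of the camera in the world. Camera axes: x right, y down, z forward; pixel columns grow to the right and rows downward; lengths in m; the calibration is good to about 2 mm. A picture is of the moment at which its call begins. camera_info takes no time and is no camera call.
- hand_in(): hands the job in; it is judged then, once.
The state is a dict: "time_s": time; "joint_pos": joint angles; "qd": joint speeds; "joint_torque": joint torques, N m; "tcp_pos": TCP position; "tool_rot": TCP orientation; "wrist_force": force on the tool from outside, world axes, zero at the start; "wrist_torque": the same for the moment, N m; "finger_gap": opening from 0.0 (shut) to 1.0 (fully open); "grasp_force": force on a finger pad.
Only numpy, scipy, OpenCV 4.12 (cv2) and the standard library are available. Lean on these libraries where they do the work, as an engineer would, in place of code of your own. Each camera call takes 0.05 s, during which the arm holds its last target. There are 200 camera calls.

## Working session

There is one attempt and no reset: what is moved stays moved. The work goes in short steps, Python scripts to look and compute and a tool call to move; the robot and the scene stay as the last step left them, time stands still between calls to the robot, and variables do not carry over. Pictures are saved under pics/ and viewed, at most 14 in all, crops included, and the job is handed in when it is done.

Besides the shell and the picture viewer there is one more tool, called as name(argument=value, ...) on one line, values as JSON. apply_moves: Moves the arm, as the interface text tells. Its arguments: {"type":"object","properties":{"xyz":{"type":"array","items":{"type":"array","items":{"type":"number"}}},"turn":{"type":"array","items":{"type":"number"}},"gripper":{"type":"number"}},"required":["xyz","turn"]}

```bash
ls; mkdir -p pics
python3 - <<'E'
from plant import *
import cv2
print(tcp_to_tips, get_state())
for n in("scene","top"):
    print(n,camera_info(n)); cv2.imwrite(f"pics/{n}0.png",cv2.cvtColor(capture(n),cv2.COLOR_RGB2BGR))
E
```

```text
pics
0.1861 {'time_s': 0.0, 'joint_pos': array([-1.28778551e+00,  1.16477094e-01,  1.44225911e+00, -1.49966629e-05,
        1.58397631e+00, -3.77147315e-02]), 'qd': array([-1.50408024e-03,  1.26463729e-03,  1.35785985e-03,  2.51966026e-06,
        7.39710774e-04,  1.63578865e-03]), 'joint_torque': array([ 1.86342259e-03, -7.21268606e+01, -6.22614741e+01,  7.80770788e-02,
        2.38622446e-02, -7.04251215e-05]), 'tcp_pos': array([ 0.212845  , -0.64057611,  0.40401488]), 'tool_rot': array([-3.14047303e+00, -2.72400431e-05,  3.20725342e-01]), 'wrist_force': array([-0.31838104,  0.10099246,  0.05367662]), 'wrist_torque': array([ 0.01206301, -0.04127563,  0.00929313]), 'grasp_force': 0.0, 'finger_gap': 1.004019933323683}
scene {'vfov': 45.82395941479889, 'cx': 256.9999477415553, 'cy': 194.34825926318584, 'eye': array([ 1.22961501, -0.2888154 ,  1.16218322]), 'orientation': array([-2.61314989,  0.0083574 ,  1.12651268])}
top {'vfov': 47.08501026924519, 'cx': 255.59644435146706, 'cy': 195.38700112896203, 'eye': array([ 0.35886531, -0.0081193 ,  1.34639809]), 'orientation': array([-2.92754184, -0.00464447, -1.50087133])}
```

View pics/top0.png

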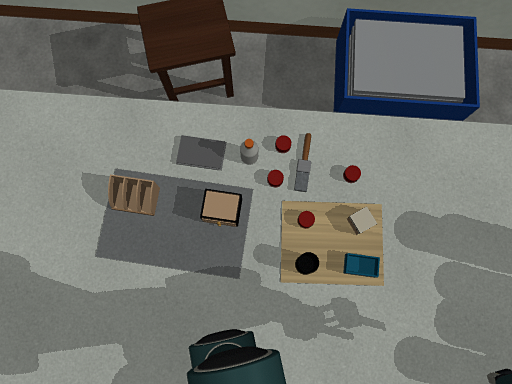

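View pics/scene0.png

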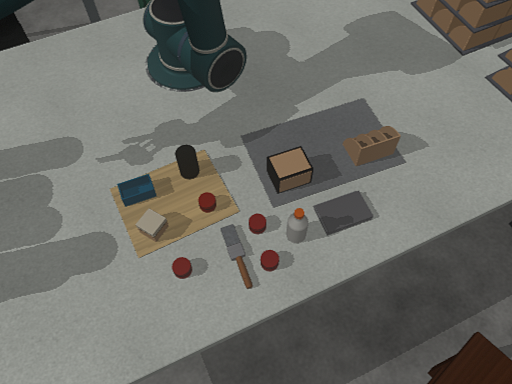

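The top view shows the board at left with the rack (133,195) and chest (221,207). The carrier at right holds the tin (306,219), box (362,220), pot (307,263) and tray (362,265). Three more red tins lie farther off. I'll zoom in to get corner pixels.

```bash
cat > h.py <<'E'
import numpy as np, cv2
from scipy.spatial.transform import Rotation as R
from scipy.optimize import least_squares
from plant import *
I={n:camera_info(n) for n in("scene","top")}
def rot(n): return R.from_euler('xyz',I[n]['orientation']).as_matrix()
def proj(n,P):
    c=I[n]; q=(np.atleast_2d(P)-c['eye'])@rot(n); f=192/np.tan(np.radians(c['vfov']/2))
    return np.c_[c['cx']+f*q[:,0]/q[:,2], c['cy']+f*q[:,1]/q[:,2]]
def back(n,uv,z):
    c=I[n]; f=192/np.tan(np.radians(c['vfov']/2)); uv=np.atleast_2d(uv)
    d=np.c_[(uv[:,0]-c['cx'])/f,(uv[:,1]-c['cy'])/f,np.ones(len(uv))]@rot(n).T
    return c['eye']+d*((z-c['eye'][2])/d[:,2])[:,None]
def crop(n,x0,y0,x1,y1,k,out,im=None):
    im=cv2.imread(n) if isinstance(n,str) else n
    c=cv2.resize(im[y0:y1,x0:x1],None,fx=k,fy=k,interpolation=cv2.INTER_CUBIC); 
    for x in range((x0+9)//10*10,x1,10): cv2.line(c,(int((x-x0+.5)*k),0),(int((x-x0+.5)*k),4 if x%50 else 12),(255,255,255),1)
    for y in range((y0+9)//10*10,y1,10): cv2.line(c,(0,int((y-y0+.5)*k)),(4 if y%50 else 12,int((y-y0+.5)*k)),(255,255,255),1)
    cv2.imwrite(out,c)
E
python3 - <<'E'
from h import *
crop("pics/top0.png",90,160,260,285,4.7,"pics/t1.png")
crop("pics/top0.png",270,190,400,290,6,"pics/t2.png")
print(proj("top",[0,0,0]),proj("scene",[0,0,0]))
print(back("top",[[113,169],[253,189],[243,279],[96,257]],.004))
print(back("scene",[[362,98],[406,162],[276,208],[241,136]],.004))
E
```

```text
[[241.58052939 421.21323503]] [[185.00504946  60.70368061]]
[[0.70347981 0.46056634 0.004     ]
 [0.67021702 0.01557698 0.004     ]
 [0.3922126  0.02576688 0.004     ]
 [0.42626017 0.47358317 0.004     ]]
[[0.42956407 0.47218084 0.004     ]
 [0.70970763 0.45463381 0.004     ]
 [0.68022566 0.0230207  0.004     ]
 [0.39792949 0.03978508 0.004     ]]
```

View pics/t1.png

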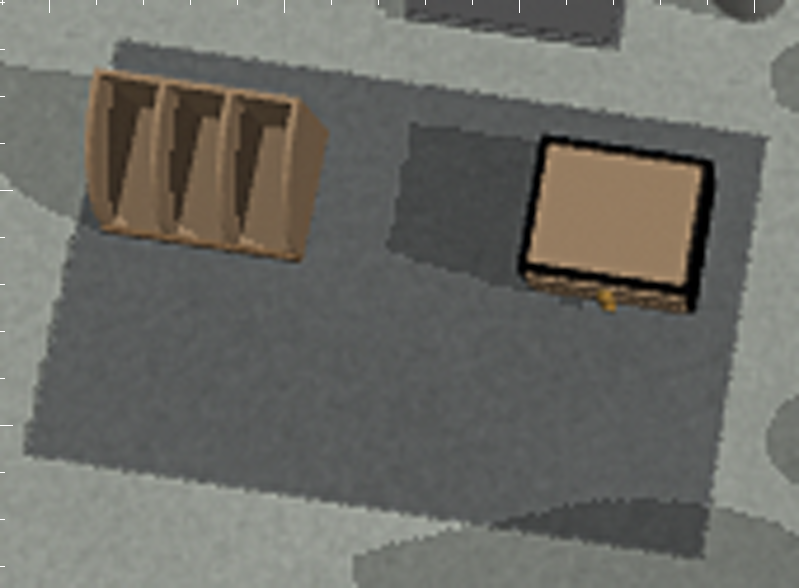

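View pics/t2.png

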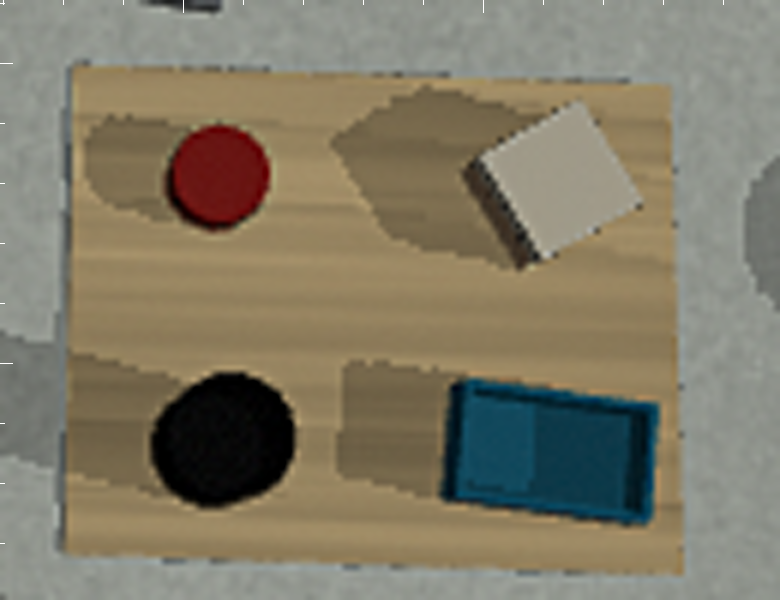

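The crops give clean outlines. I'll fit silhouettes by colour in both cameras.

```bash
cat > fit.py <<'E'
from h import *
from scipy.optimize import minimize
def boxpts(a,b,h,z0): return np.array([[x*a/2,y*b/2,z0+z] for x in(-1,1) for y in(-1,1) for z in(0,h)])
def cylpts(r,h,z0):
    t=np.linspace(0,2*np.pi,32,endpoint=False); return np.vstack([np.c_[r*np.cos(t),r*np.sin(t),0*t+z] for z in(z0,z0+h)])
def place(P,p):
    c,s=np.cos(p[2]),np.sin(p[2]); return np.c_[P[:,0]*c-P[:,1]*s+p[0],P[:,0]*s+P[:,1]*c+p[1],P[:,2]]
def hull(n,P,p): return cv2.convexHull(proj(n,place(P,p)).astype(np.float32))[:,0]
def render(h):
    m=np.zeros((384*4,512*4),np.uint8); cv2.fillConvexPoly(m,np.round((h+.5)*4*16-8).astype(np.int32),255,shift=4)
    return cv2.resize(m,(512,384),interpolation=cv2.INTER_AREA)/255.
def fit(P,masks,p0,yaw=True):
    def cost(p):
        q=[p[0],p[1],p[2]*(1 if yaw else 0)*5]; c=0
        for n,m in masks.items():
            r=render(hull(n,P,q)); c+=np.abs(r-m).sum()/m.sum()
        return c/len(masks)
    x0=np.array([p0[0],p0[1],p0[2]/5]); S=np.vstack([x0,x0+[.015,0,0],x0+[0,.015,0],x0+[0,0,.02]])
    r=minimize(cost,x0,method='Nelder-Mead',options=dict(initial_simplex=S,xatol=2e-4,fatol=1e-4))
    return np.array([r.x[0],r.x[1],r.x[2]*5 if yaw else 0]),r.fun
def near(m,n,p,rad):
    u=proj(n,[p[0],p[1],.04])[0]; z=np.zeros(m.shape,np.uint8); cv2.circle(z,tuple(int(v) for v in u),rad,1,-1); return (m&(z>0)).astype(float)
def colours(im):
    H,S,V=cv2.split(cv2.cvtColor(im,cv2.COLOR_BGR2HSV)); 
    return dict(red=((H<8)|(H>172))&(S>150)&(V>40),teal=(H>85)&(H<115)&(S>110),black=V<32,beige=(H>5)&(H<25)&(S>50),
      pale=(S<55)&(V>110))
E
python3 - <<'E'
from fit import *
ims={n:cv2.imread(f"pics/{n}0.png") for n in("scene","top")}; C={n:colours(i) for n,i in ims.items()}
g=lambda u,z:back("top",[[270+u[0]/6,190+u[1]/6]],z)[0]
b=np.array([[24,455],[118,40],[767,138],[703,557]])/4.7+[90,160]-.4
B=back("top",b,.004); print("board",B[:,:2].round(4).tolist()); e=B[1]-B[0];e2=B[1]-B[2];e3=B[2]-B[3];e4=B[0]-B[3]
for v in(e,e3,e2,e4):print(np.linalg.norm(v).round(4),np.degrees(np.arctan2(v[1],v[0])).round(2))
res={}
def do(k,P,col,p0,rad,yaw,cams=("top","scene")):
    for cs in [cams]+[(c,) for c in cams]:
        p,f=fit(P,{n:near(C[n][col] if isinstance(col,str) else np.logical_or.reduce([C[n][c] for c in col]),n,p0,rad) for n in cs},p0,yaw)
        print(k,cs,p.round(4),round(f,3)); res.setdefault(k,p)
do("tin",cylpts(.025,.034,.004),"red",[*g((218,178),.038)[:2],0],14,False)
do("pot",cylpts(.03,.095,.004),"black",[*g((223,438),.099)[:2],0],30,False)
do("tray",boxpts(.058,.095,.04,.004),"teal",[*g((550,452),.03)[:2],-.1],30,True)
do("boxtop",boxpts(.06,.06,.001,.055),"pale",[*g((560,180),.056)[:2],.5],20,True)
do("chest",boxpts(.09,.11,.074,.004),("black","beige"),[*back("top",[[90+617/4.7,160+215/4.7]],.078)[0][:2],-.08],40,True)
# rack clicks: top back edge, front base
L=lambda u,z:back("top",np.array(u)/4.7+[90,160]-.4,z)
print("rack back top",L([[97,70],[300,98]],.094).round(4).tolist(),"front",L([[103,231],[300,261]],.004).round(4).tolist(),L([[103,231],[300,261]],.012).round(4).tolist())
# overlay scene
im=cv2.resize(ims["scene"],None,fx=2.5,fy=2.5,interpolation=cv2.INTER_CUBIC)
S={"tin":cylpts(.025,.034,.004),"pot":cylpts(.03,.095,.004),"tray":boxpts(.058,.095,.04,.004),"boxtop":boxpts(.06,.06,.052,.004),"chest":boxpts(.09,.11,.074,.004)}
for k,P in S.items(): cv2.polylines(im,[np.round((hull("scene",P,res[k])+.5)*2.5).astype(int)],True,(0,255,0),1)
cv2.imwrite("pics/ov.png",im[220:560,260:1050])
np.save("res.npy",res,allow_pickle=True)
E
```

```text
board [[0.4277, 0.4777], [0.7068, 0.4556], [0.6703, 0.0162], [0.394, 0.0374]]
0.2799 -4.53
0.2771 -4.38
0.4409 85.26
0.4416 85.62
tin ('top', 'scene') [ 0.5841 -0.1523  0.    ] 0.286
tin ('top',) [ 0.5841 -0.1531  0.    ] 0.192
tin ('scene',) [ 0.5839 -0.1515  0.    ] 0.382
pot ('top', 'scene') [ 0.4492 -0.1559  0.    ] 3.57
pot ('top',) [ 0.4491 -0.1557  0.    ] 0.098
pot ('scene',) [ 0.4482 -0.1557  0.    ] 7.037
tray ('top', 'scene') [ 0.4568 -0.3222 -0.043 ] 0.59
tray ('top',) [ 0.4576 -0.3218 -0.0586] 0.074
tray ('scene',) [ 0.4569 -0.3218 -0.0171] 1.097
boxtop ('top', 'scene') [ 0.5905 -0.3188  0.5582] 0.137
boxtop ('top',) [ 0.5895 -0.3178  0.5751] 0.167
boxtop ('scene',) [ 0.592  -0.3189  0.5745] 0.062
chest ('top', 'scene') [ 0.5967  0.1062 -0.0901] 0.112
chest ('top',) [ 0.5967  0.1061 -0.0859] 0.047
chest ('scene',) [ 0.5981  0.1072 -0.0729] 0.179
rack back top [[0.6632, 0.4349, 0.094], [0.6543, 0.3065, 0.094]] front [[0.5766, 0.4475, 0.004], [0.5659, 0.316, 0.004]] [[0.5753, 0.4448, 0.012], [0.5647, 0.3141, 0.012]]
```

View pics/ov.png

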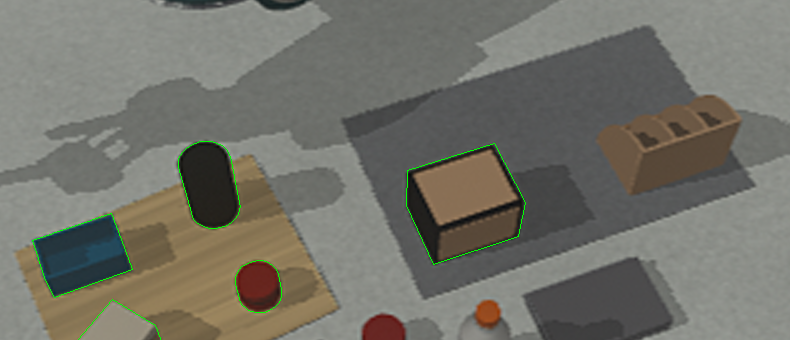

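The fits agree between the cameras within 1–2 mm, and the overlay lines sit on the object edges. Rack and chest come out about 0.27 m apart at yaw ≈ -0.08. Next: a planner helper, a rack check from the scene view, and the turn to pick yaw 1.49.

```bash
cat > plan.py <<'E'
import sys
from h import *
def plan(x,y,zg,yaw):   # grasp-point target -> turn [deg], then tool-axis shift [m]
    s=get_state(); y0=s['tool_rot'][2]; t=(y0-yaw+np.pi/2)%np.pi-np.pi/2 if len(sys.argv)>5 else (y0-yaw)
    yw=y0-t; M=R.from_euler('xyz',[np.pi,0,yw]).as_matrix()
    d=np.array([x,y,zg+.167])-s['tcp_pos']
    print("turn",np.degrees(t).round(2),"shift",(M.T@d).round(4),"pose",s['tcp_pos'].round(4),s['tool_rot'].round(4),"t",s['time_s'])
if __name__=="__main__": plan(*map(float,sys.argv[1:5]))
E
python3 - <<'E'
from h import *
u=lambda p:(np.array(p)+[260,220])/2.5-.4
print("rack scene back-bottom",back("scene",u([[633,194],[727,149]]),.004).round(4).tolist(),"back-top",back("scene",u([[625,152],[740,121]]),.094).round(4).tolist())
x=np.array([.9968,-.0799]);y=np.array([.0799,.9968])
c=np.array([.615,.3755]); print([ (c+a*x+b*y).round(4).tolist() for a,b in((.045,-.065),(.045,.065))])
E
python3 plan.py .449 -.1557 .237 1.49
```

```text
rack scene back-bottom [[0.6543, 0.3126, 0.004], [0.6474, 0.4544, 0.004]] back-top [[0.6451, 0.2885, 0.094], [0.6654, 0.4333, 0.094]]
[[0.6547, 0.3071], [0.665, 0.4367]]
turn -66.99 shift [5.024e-01 1.962e-01 1.000e-04] pose [ 0.2129 -0.6406  0.4041] [-3.1406 -0.      0.3209] t 0.1
```

apply_moves(xyz=[[0, 0, 0], [0, 0, 0], [0, 0, 0], [0, 0, 0], [0, 0, 0], [0, 0, 0], [0, 0, 0], [0, 0, 0], [0, 0, 0], [0, 0, 0], [0, 0, 0]], turn=[-6.7, -6.7, -6.7, -6.7, -6.7, -6.7, -6.7, -6.7, -6.7, -6.7, 0], gripper=1)

```text
time_s: 1.02
tcp_pos: [0.2128, -0.6406, 0.4043]
tool_rot: [-3.141, -0.001, 1.496]
wrist_force: [0.1, 0.6, -0.3]
finger_gap: 1.003
grasp_force: 0.0
```

apply_moves(xyz=[[0.0314, 0.01226, 0], [0.0314, 0.01226, 0], [0.0314, 0.01226, 0], [0.0314, 0.01226, 0], [0.0314, 0.01226, 0], [0.0314, 0.01226, 0], [0.0314, 0.01226, 0], [0.0314, 0.01226, 0], [0.0314, 0.01226, 0], [0.0314, 0.01226, 0], [0.0314, 0.01226, 0], [0.0314, 0.01226, 0], [0.0314, 0.01226, 0], [0.0314, 0.01226, 0], [0.0314, 0.01226, 0], [0.0314, 0.01226, 0], [0, 0, 0], [0, 0, 0], [0, 0, 0]], turn=[0, 0, 0, 0, 0, 0, 0, 0, 0, 0, 0, 0, 0, 0, 0, 0, 0, 0, 0])

```text
time_s: 2.6
tcp_pos: [0.4487, -0.1558, 0.4046]
tool_rot: [-3.141, 0.0, 1.488]
wrist_force: [0.2, -0.2, -0.5]
finger_gap: 1.001
grasp_force: 0.0
```

```bash
python3 plan.py .449 -.1557 .067 1.49
python3 - <<'E'
from fit import *
im={n:cv2.imread(f"pics/{n}0.png") for n in("scene","top")}
h0=[.045,.002]
t=np.linspace(0,np.pi/2,12)
for low in (.01,.02,.03):
    prof=[(.045,0),(-.045,0)]+[(.045-.09*np.cos(a),low+(.09-low)*np.sin(a)) for a in t]
    P=np.array([[x,s*.065,.004+z] for s in(-1,1) for x,z in prof])
    for cs in(("top","scene"),("top",),("scene",)):
        m={n:cv2.morphologyEx(near(colours(im[n])["beige"]|colours(im[n])["black"],n,[.615,.3755],38),cv2.MORPH_CLOSE,np.ones((5,5))) for n in cs}
        print(low,cs,*[a.round(4) if hasattr(a,'round') else a for a in fit(P,m,[.615,.3755,-.08])])
E
```

```text
turn -0.1 shift [1.000e-04 3.000e-04 1.706e-01] pose [ 0.4487 -0.1558  0.4046] [-3.1413e+00  2.0000e-04  1.4883e+00] t 2.6
0.01 ('top', 'scene') [ 0.6153  0.3752 -0.0759] 0.051
0.01 ('top',) [ 0.615   0.3756 -0.0828] 0.0273
0.01 ('scene',) [ 0.6168  0.3744 -0.0619] 0.0691
0.02 ('top', 'scene') [ 0.6153  0.3754 -0.0779] 0.0701
0.02 ('top',) [ 0.6151  0.3754 -0.0862] 0.0314
0.02 ('scene',) [ 0.617   0.3743 -0.0515] 0.1037
0.03 ('top', 'scene') [ 0.6156  0.3754 -0.0779] 0.0893
0.03 ('top',) [ 0.615   0.3755 -0.0812] 0.0355
0.03 ('scene',) [ 0.6174  0.3736 -0.0602] 0.1378
```

Rack confirmed at (0.615, 0.375), yaw -0.08. Lowering over the pot and gripping.

apply_moves(xyz=[[0, 0, 0.03], [0, 0, 0.03], [0, 0, 0.03], [0, 0, 0.03], [0, 0, 0.025], [0, 0, 0.015], [0, 0, 0.01], [0, 0, 0]], turn=[0, 0, 0, 0, 0, 0, 0, 0])

```text
time_s: 3.27
tcp_pos: [0.4481, -0.1564, 0.2329]
tool_rot: [-3.139, -0.001, 1.487]
wrist_force: [0.9, 0.5, -0.3]
finger_gap: 0.996
grasp_force: 0.0
```

apply_moves(xyz=[[0, 0, 0], [0, 0, 0], [0, 0, 0], [0, 0, 0], [0, 0, 0], [0, 0, 0], [0, 0, 0], [0, 0, 0]], turn=[0, 0, 0, 0, 0, 0, 0, 0], gripper=0.4)

```text
time_s: 3.93
tcp_pos: [0.4489, -0.1556, 0.2352]
tool_rot: [3.141, 0.0, 1.49]
wrist_force: [-1.4, 0.1, 4.6]
finger_gap: 0.627
grasp_force: 29.9
```

apply_moves(xyz=[[0, 0, -0.01], [0, 0, -0.02], [0, 0, -0.03], [0, 0, -0.03], [0, 0, -0.03], [0, 0, 0], [0, 0, 0]], turn=[0, 0, 0, 0, 0, 0, 0])

```text
time_s: 4.52
tcp_pos: [0.4488, -0.1556, 0.3566]
tool_rot: [3.139, 0.001, 1.49]
wrist_force: [0.4, -0.4, -2.1]
finger_gap: 0.63
grasp_force: 29.9
```

```bash
python3 plan.py .606 .2408 .189 1.49
```

```text
turn 0.01 shift [0.4078 0.1247 0.0006] pose [ 0.4488 -0.1556  0.3566] [3.1389e+00 9.0000e-04 1.4902e+00] t 4.5167
```

apply_moves(xyz=[[0.01, 0.003, 0], [0.02, 0.006, 0], [0.0275, 0.0084, 0], [0.0275, 0.0084, 0], [0.0275, 0.0084, 0], [0.0275, 0.0084, 0], [0.0275, 0.0084, 0], [0.0275, 0.0084, 0], [0.0275, 0.0084, 0], [0.0275, 0.0084, 0], [0.0275, 0.0084, 0], [0.0275, 0.0084, 0], [0.0275, 0.0084, 0], [0.0275, 0.0084, 0], [0.0203, 0.0063, 0], [0.02, 0.0065, 0], [0.007, 0.002, 0], [0, 0, 0], [0, 0, 0], [0, 0, 0]], turn=[0, 0, 0, 0, 0, 0, 0, 0, 0, 0, 0, 0, 0, 0, 0, 0, 0, 0, 0, 0])

```text
time_s: 6.18
tcp_pos: [0.6055, 0.2397, 0.3543]
tool_rot: [-3.141, 0.0, 1.49]
wrist_force: [0.1, 1.0, -1.1]
finger_gap: 0.633
grasp_force: 29.9
```

```bash
python3 plan.py .606 .2408 .068 1.49
```

```text
turn -0.01 shift [0.0011 0.0004 0.1193] pose [0.6055 0.2397 0.3543] [-3.1408e+00  5.0000e-04  1.4898e+00] t 6.1833
```

apply_moves(xyz=[[0.0011, 0.0004, 0.01], [0, 0, 0.025], [0, 0, 0.03], [0, 0, 0.025], [0, 0, 0.015], [0, 0, 0.008], [0, 0, 0.003], [0, 0, 0], [0, 0, 0]], turn=[0, 0, 0, 0, 0, 0, 0, 0, 0])

```text
time_s: 6.93
tcp_pos: [0.6066, 0.2414, 0.2402]
tool_rot: [3.14, -0.001, 1.49]
wrist_force: [-0.2, -0.1, -1.1]
finger_gap: 0.632
grasp_force: 29.9
```

apply_moves(xyz=[[0, 0, 0.0015], [0, 0, 0.0015], [0, 0, 0.001], [0, 0, 0], [0, 0, 0]], turn=[0, 0, 0, 0, 0])

```text
time_s: 7.35
tcp_pos: [0.6064, 0.2415, 0.2352]
tool_rot: [3.141, -0.0, 1.49]
wrist_force: [0.3, 1.0, 0.8]
finger_gap: 0.628
grasp_force: 29.9
```

Just in contact. Release, then raise straight up.

apply_moves(xyz=[[0, 0, 0], [0, 0, 0], [0, 0, 0], [0, 0, 0], [0, 0, 0], [0, 0, 0]], turn=[0, 0, 0, 0, 0, 0], gripper=0.95)

```text
time_s: 7.85
tcp_pos: [0.6063, 0.2414, 0.2347]
tool_rot: [-3.142, 0.0, 1.49]
wrist_force: [0.5, -0.4, -0.0]
finger_gap: 0.945
grasp_force: 0.0
```

apply_moves(xyz=[[0, 0, -0.015], [0, 0, -0.025], [0, 0, -0.035], [0, 0, -0.035], [0, 0, -0.03], [0, 0, -0.01], [0, 0, 0]], turn=[0, 0, 0, 0, 0, 0, 0])

```text
time_s: 8.43
tcp_pos: [0.6062, 0.2414, 0.3893]
tool_rot: [3.136, -0.002, 1.49]
wrist_force: [0.8, -0.6, -0.2]
finger_gap: 0.954
grasp_force: 0.0
```

```bash
python3 plan.py .4573 -.3219 .218 1.516
```

```text
turn -1.48 shift [-0.5706 -0.1179  0.0043] pose [0.6062 0.2414 0.3893] [ 3.1365e+00 -2.3000e-03  1.4902e+00] t 8.4333
```

apply_moves(xyz=[[0, 0, 0], [-0.0317, -0.00655, 0], [-0.0317, -0.00655, 0], [-0.0317, -0.00655, 0], [-0.0317, -0.00655, 0], [-0.0317, -0.00655, 0], [-0.0317, -0.00655, 0], [-0.0317, -0.00655, 0], [-0.0317, -0.00655, 0], [-0.0317, -0.00655, 0], [-0.0317, -0.00655, 0], [-0.0317, -0.00655, 0], [-0.0317, -0.00655, 0], [-0.0317, -0.00655, 0], [-0.0317, -0.00655, 0], [-0.0317, -0.00655, 0], [-0.0317, -0.00655, 0], [-0.0317, -0.00655, 0], [-0.0317, -0.00655, 0], [0, 0, 0]], turn=[-1.5, 0, 0, 0, 0, 0, 0, 0, 0, 0, 0, 0, 0, 0, 0, 0, 0, 0, 0, 0])

```text
time_s: 10.1
tcp_pos: [0.456, -0.3257, 0.383]
tool_rot: [-3.139, -0.0, 1.513]
wrist_force: [-0.1, -0.4, 0.7]
finger_gap: 0.948
grasp_force: 0.0
```

apply_moves(xyz=[[0, 0, 0], [0, 0, 0]], turn=[0, 0])

```text
time_s: 10.27
tcp_pos: [0.4575, -0.3217, 0.3838]
tool_rot: [-3.14, -0.001, 1.516]
wrist_force: [0.2, 1.1, 0.4]
finger_gap: 0.95
grasp_force: 0.0
```

```bash
python3 plan.py .4573 -.3219 .030 1.516
```

```text
turn -0.0 shift [-0.0003 -0.0002  0.1868] pose [ 0.4575 -0.3217  0.3838] [-3.1405e+00 -1.1000e-03  1.5160e+00] t 10.2667
```

apply_moves(xyz=[[0, 0, 0.03], [0, 0, 0.035], [0, 0, 0.035], [0, 0, 0.03], [0, 0, 0.025], [0, 0, 0.018], [0, 0, 0.009], [0, 0, 0.003], [0, 0, 0], [0, 0, 0]], turn=[0, 0, 0, 0, 0, 0, 0, 0, 0, 0])

```text
time_s: 11.1
tcp_pos: [0.458, -0.3218, 0.2009]
tool_rot: [3.14, 0.001, 1.517]
wrist_force: [0.2, -0.9, -0.3]
finger_gap: 0.95
grasp_force: 0.0
```

apply_moves(xyz=[[0, 0, 0], [0, 0, 0], [0, 0, 0], [0, 0, 0], [0, 0, 0], [0, 0, 0], [0, 0, 0], [0, 0, 0]], turn=[0, 0, 0, 0, 0, 0, 0, 0], gripper=0.4)

```text
time_s: 11.77
tcp_pos: [0.4576, -0.322, 0.1999]
tool_rot: [3.141, 0.0, 1.516]
wrist_force: [-0.8, 0.4, 3.4]
finger_gap: 0.623
grasp_force: 30.0
```

apply_moves(xyz=[[0, 0, -0.01], [0, 0, -0.02], [0, 0, -0.03], [0, 0, -0.03], [0, 0, -0.03], [0, 0, -0.02], [0, 0, -0.01], [0, 0, 0], [0, 0, 0]], turn=[0, 0, 0, 0, 0, 0, 0, 1.5, 0])

```text
time_s: 12.52
tcp_pos: [0.4575, -0.3219, 0.3501]
tool_rot: [3.141, 0.0, 1.489]
wrist_force: [0.5, 0.8, -1.0]
finger_gap: 0.625
grasp_force: 30.0
```

```bash
python3 plan.py .5007 .3845 .183 1.49
```

```text
turn -0.06 shift [ 7.076e-01 -1.390e-02  1.000e-04] pose [ 0.4575 -0.3219  0.3501] [3.1412e+00 2.0000e-04 1.4889e+00] t 12.5167
```

apply_moves(xyz=[[0.01, 0, 0], [0.02, -0.0005, 0], [0.03, -0.0006, 0], [0.03, -0.0006, 0], [0.03, -0.0006, 0], [0.03, -0.0006, 0], [0.03, -0.0006, 0], [0.03, -0.0006, 0], [0.03, -0.0006, 0], [0.03, -0.0006, 0], [0.03, -0.0006, 0], [0.03, -0.0006, 0], [0.03, -0.0006, 0], [0.03, -0.0006, 0], [0.03, -0.0006, 0], [0.03, -0.0006, 0], [0.03, -0.0006, 0], [0.03, -0.0006, 0], [0.03, -0.0006, 0], [0.03, -0.0006, 0]], turn=[0, 0, 0, 0, 0, 0, 0, 0, 0, 0, 0, 0, 0, 0, 0, 0, 0, 0, 0, 0])

```text
time_s: 14.18
tcp_pos: [0.4913, 0.2491, 0.3487]
tool_rot: [-3.14, 0.001, 1.491]
wrist_force: [0.6, -0.4, -0.3]
finger_gap: 0.623
grasp_force: 30.0
```

apply_moves(xyz=[[0.03, -0.0006, 0], [0.03, -0.0006, 0], [0.03, -0.0006, 0], [0.025, -0.0006, 0], [0.015, 0, 0], [0.007, 0, 0], [0, 0, 0], [0, 0, 0], [0, 0, 0]], turn=[0, 0, 0, 0, 0, 0, 0, 0, 0])

```text
time_s: 14.93
tcp_pos: [0.5009, 0.3828, 0.3498]
tool_rot: [-3.142, 0.0, 1.49]
wrist_force: [0.1, -0.4, -0.9]
finger_gap: 0.62
grasp_force: 30.0
```

```bash
python3 plan.py .5007 .3845 .033 1.49
```

```text
turn -0.03 shift [ 0.0017 -0.0003  0.1498] pose [0.5009 0.3828 0.3498] [-3.1416e+00  3.0000e-04  1.4895e+00] t 14.9333
```

Down to about 3 mm above the board, then ease into contact.

apply_moves(xyz=[[0.0015, 0, 0.01], [0, 0, 0.03], [0, 0, 0.03], [0, 0, 0.03], [0, 0, 0.025], [0, 0, 0.013], [0, 0, 0.006], [0, 0, 0.003], [0, 0, 0], [0, 0, 0]], turn=[0, 0, 0, 0, 0, 0, 0, 0, 0, 0])

```text
time_s: 15.77
tcp_pos: [0.5013, 0.3855, 0.2042]
tool_rot: [3.14, -0.001, 1.49]
wrist_force: [0.0, 0.7, -0.7]
finger_gap: 0.627
grasp_force: 30.0
```

apply_moves(xyz=[[0, 0, 0.0015], [0, 0, 0.001], [0, 0, 0.001], [0, 0, 0], [0, 0, 0]], turn=[0, 0, 0, 0, 0])

```text
time_s: 16.18
tcp_pos: [0.5011, 0.3855, 0.2]
tool_rot: [3.141, -0.001, 1.49]
wrist_force: [-1.4, -0.7, 4.7]
finger_gap: 0.624
grasp_force: 30.0
```

apply_moves(xyz=[[0, 0, 0], [0, 0, 0], [0, 0, 0], [0, 0, 0], [0, 0, 0]], turn=[0, 0, 0, 0, 0], gripper=0.78)

```text
time_s: 16.6
tcp_pos: [0.5009, 0.3853, 0.1991]
tool_rot: [-3.141, 0.0, 1.49]
wrist_force: [-0.3, -0.2, 0.7]
finger_gap: 0.781
grasp_force: 0.0
```

apply_moves(xyz=[[0, 0, -0.01], [0, 0, -0.02], [0, 0, -0.035], [0, 0, -0.035], [0, 0, -0.035], [0, 0, -0.035], [0, 0, -0.01], [0, 0, 0], [0, 0, 0], [0, 0, 0], [0, 0, 0], [0, 0, 0], [0, 0, 0], [0, 0, 0], [0, 0, 0], [0, 0, 0], [0, 0, 0]], turn=[0, 0, 0, 0, 0, 0, 0, 6.6, 6.6, 6.6, 6.6, 6.6, 6.6, 6.6, 6.6, 0, 0])

```text
time_s: 18.02
tcp_pos: [0.5009, 0.3853, 0.3796]
tool_rot: [-3.142, -0.0, 0.572]
wrist_force: [-0.3, 0.0, -0.6]
finger_gap: 0.782
grasp_force: 0.0
```

```bash
python3 - <<'E'
from h import *
from scipy.spatial.transform import Rotation as R
im=cv2.cvtColor(capture("top"),cv2.COLOR_RGB2BGR); cv2.imwrite("pics/top1.png",im); crop(im,90,130,400,290,2.55,"pics/t3.png")
E
python3 plan.py .5907 -.3184 .214 .567
```

```text
turn 0.34 shift [-0.3022  0.6418 -0.0015] pose [0.5009 0.3853 0.3795] [ 3.1416e+00 -1.0000e-04  5.7290e-01] t 18.0667
```

View pics/t3.png

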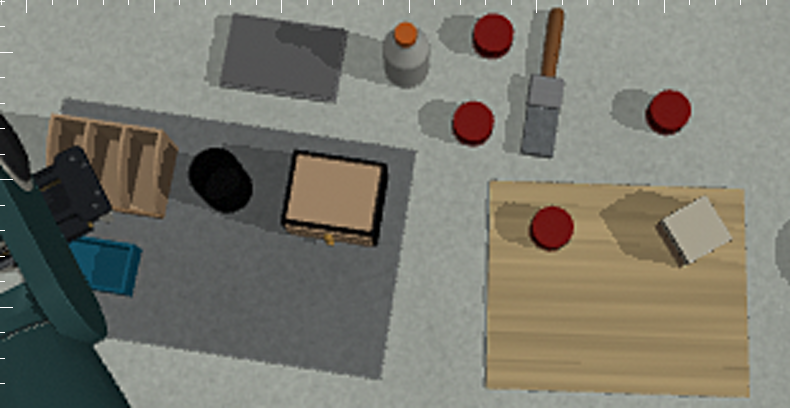

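The crop shows the pot upright between rack and chest at about (220,180), and the tray in front of the rack. Now to the box.

apply_moves(xyz=[[-0.01374, 0.02917, 0], [-0.01374, 0.02917, 0], [-0.01374, 0.02917, 0], [-0.01374, 0.02917, 0], [-0.01374, 0.02917, 0], [-0.01374, 0.02917, 0], [-0.01374, 0.02917, 0], [-0.01374, 0.02917, 0], [-0.01374, 0.02917, 0], [-0.01374, 0.02917, 0], [-0.01374, 0.02917, 0], [-0.01374, 0.02917, 0], [-0.01374, 0.02917, 0], [-0.01374, 0.02917, 0], [-0.01374, 0.02917, 0], [-0.01374, 0.02917, 0], [-0.01374, 0.02917, 0], [-0.01374, 0.02917, 0], [-0.01374, 0.02917, 0], [-0.01374, 0.02917, 0]], turn=[0, 0, 0, 0, 0, 0, 0, 0, 0, 0, 0, 0, 0, 0, 0, 0, 0, 0, 0, 0], gripper=1)

```text
time_s: 19.73
tcp_pos: [0.5834, -0.2559, 0.3794]
tool_rot: [3.141, -0.0, 0.572]
wrist_force: [0.5, 0.9, 0.4]
finger_gap: 0.999
grasp_force: 0.0
```

apply_moves(xyz=[[-0.01374, 0.02917, 0], [-0.01374, 0.02917, 0], [0, 0, 0], [0, 0, 0], [0, 0, 0]], turn=[0, 0, 0.3, 0, 0])

```text
time_s: 20.15
tcp_pos: [0.5917, -0.3179, 0.3791]
tool_rot: [-3.141, -0.0, 0.565]
wrist_force: [-0.1, 1.2, 0.2]
finger_gap: 1.002
grasp_force: 0.0
```

```bash
python3 plan.py .5907 -.3184 .043 .567
```

```text
turn -0.1 shift [-1.200e-03 -1.000e-04  1.691e-01] pose [ 0.5917 -0.3179  0.3791] [-3.1411 -0.      0.5653] t 20.15
```

apply_moves(xyz=[[-0.001, 0, 0.02], [0, 0, 0.035], [0, 0, 0.035], [0, 0, 0.03], [0, 0, 0.022], [0, 0, 0.015], [0, 0, 0.008], [0, 0, 0.004], [0, 0, 0], [0, 0, 0]], turn=[0, 0, 0, 0, 0, 0, 0, 0, 0, 0])

```text
time_s: 20.98
tcp_pos: [0.5913, -0.3187, 0.2117]
tool_rot: [3.14, -0.001, 0.564]
wrist_force: [0.4, 0.0, 0.4]
finger_gap: 1.002
grasp_force: 0.0
```

apply_moves(xyz=[[0, 0, 0], [0, 0, 0], [0, 0, 0], [0, 0, 0], [0, 0, 0], [0, 0, 0], [0, 0, 0], [0, 0, 0]], turn=[0, 0, 0, 0, 0, 0, 0, 0], gripper=0.4)

```text
time_s: 21.65
tcp_pos: [0.591, -0.3187, 0.2104]
tool_rot: [3.141, -0.0, 0.563]
wrist_force: [-0.2, 0.3, 1.5]
finger_gap: 0.646
grasp_force: 29.9
```

apply_moves(xyz=[[0, 0, -0.01], [0, 0, -0.02], [0, 0, -0.03], [0, 0, -0.03], [0, 0, -0.03], [0, 0, -0.02], [0, 0, -0.01], [0, 0, 0], [0, 0, 0], [0, 0, 0], [0, 0, 0], [0, 0, 0], [0, 0, 0], [0, 0, 0], [0, 0, 0]], turn=[0, 0, 0, 0, 0, 0, 0, 6.2, 6.2, 6.2, 6.2, 6.2, 6.1, 0, 0])

```text
time_s: 22.9
tcp_pos: [0.5909, -0.3187, 0.3597]
tool_rot: [-3.141, 0.001, -0.081]
wrist_force: [-0.7, -0.3, -0.7]
finger_gap: 0.641
grasp_force: 29.9
```

```bash
python3 plan.py .4804 .1156 .195 -.08
```

```text
turn -0.05 shift [-0.1448 -0.4241 -0.0023] pose [ 0.5909 -0.3187  0.3597] [-3.1412e+00  8.0000e-04 -8.0800e-02] t 22.9
```

apply_moves(xyz=[[-0.0045, -0.0132, 0], [-0.00905, -0.0265, 0], [-0.00905, -0.0265, 0], [-0.00905, -0.0265, 0], [-0.00905, -0.0265, 0], [-0.00905, -0.0265, 0], [-0.00905, -0.0265, 0], [-0.00905, -0.0265, 0], [-0.00905, -0.0265, 0], [-0.00905, -0.0265, 0], [-0.00905, -0.0265, 0], [-0.00905, -0.0265, 0], [-0.00905, -0.0265, 0], [-0.00905, -0.0265, 0], [-0.00905, -0.0265, 0], [-0.00905, -0.0265, 0], [-0.0045, -0.0133, 0], [0, 0, 0], [0, 0, 0], [0, 0, 0]], turn=[0, 0, 0, 0, 0, 0, 0, 0, 0, 0, 0, 0, 0, 0, 0, 0, 0, 0, 0, 0])

```text
time_s: 24.57
tcp_pos: [0.4822, 0.1156, 0.3602]
tool_rot: [3.141, -0.0, -0.083]
wrist_force: [-0.6, 0.6, -1.3]
finger_gap: 0.646
grasp_force: 29.9
```

```bash
python3 plan.py .4804 .1156 .0463 -.08
```

```text
turn -0.15 shift [-0.0018  0.0002  0.1469] pose [0.4822 0.1156 0.3602] [ 3.1414 -0.     -0.0826] t 24.5667
```

apply_moves(xyz=[[-0.0015, 0, 0.01], [0, 0, 0.03], [0, 0, 0.03], [0, 0, 0.03], [0, 0, 0.024], [0, 0, 0.013], [0, 0, 0.006], [0, 0, 0.003], [0, 0, 0], [0, 0, 0]], turn=[-0.1, 0, 0, 0, 0, 0, 0, 0, 0, 0])

```text
time_s: 25.4
tcp_pos: [0.4813, 0.1161, 0.2155]
tool_rot: [-3.141, -0.002, -0.082]
wrist_force: [0.2, -0.0, -0.3]
finger_gap: 0.644
grasp_force: 29.9
```

apply_moves(xyz=[[0, 0, 0.001], [0, 0, 0.001], [0, 0, 0], [0, 0, 0]], turn=[0, 0, 0, 0])

```text
time_s: 25.73
tcp_pos: [0.4809, 0.1161, 0.2125]
tool_rot: [-3.141, -0.0, -0.082]
wrist_force: [-0.1, 0.4, -0.8]
finger_gap: 0.64
grasp_force: 29.9
```

apply_moves(xyz=[[0, 0, 0.001], [0, 0, 0.001], [0, 0, 0.0005], [0, 0, 0], [0, 0, 0]], turn=[0, 0, 0, 0, 0])

```text
time_s: 26.15
tcp_pos: [0.4809, 0.1161, 0.2104]
tool_rot: [-3.142, -0.0, -0.082]
wrist_force: [-3.2, -0.7, 7.4]
finger_gap: 0.645
grasp_force: 29.9
```

Contact. Release, raise, then go to the tin.

apply_moves(xyz=[[0, 0, 0], [0, 0, 0], [0, 0, 0], [0, 0, 0], [0, 0, 0]], turn=[0, 0, 0, 0, 0], gripper=0.9)

```text
time_s: 26.57
tcp_pos: [0.4808, 0.1161, 0.2097]
tool_rot: [3.142, 0.0, -0.082]
wrist_force: [-0.1, -0.8, 0.8]
finger_gap: 0.892
grasp_force: 0.0
```

apply_moves(xyz=[[0, 0, -0.01], [0, 0, -0.02], [0, 0, -0.035], [0, 0, -0.035], [0, 0, -0.035], [0, 0, -0.02], [0, 0, -0.01], [0, 0, 0], [0, 0, 0]], turn=[0, 0, 0, 0, 0, 0, 0, 0, 0])

```text
time_s: 27.32
tcp_pos: [0.4807, 0.1161, 0.3741]
tool_rot: [3.141, 0.0, -0.082]
wrist_force: [-0.3, -0.1, -1.5]
finger_gap: 0.902
grasp_force: 0.0
```

```bash
python3 plan.py .5841 -.1525 .21 -.08
```

```text
turn -0.13 shift [ 0.1245  0.2595 -0.0029] pose [0.4807 0.1161 0.3741] [ 3.1415e+00  4.0000e-04 -8.2300e-02] t 27.3167
```

apply_moves(xyz=[[0.01245, 0.02595, 0], [0.01245, 0.02595, 0], [0.01245, 0.02595, 0], [0.01245, 0.02595, 0], [0.01245, 0.02595, 0], [0.01245, 0.02595, 0], [0.01245, 0.02595, 0], [0.01245, 0.02595, 0], [0.01245, 0.02595, 0], [0.01245, 0.02595, 0], [0, 0, 0], [0, 0, 0], [0, 0, 0]], turn=[0, 0, 0, 0, 0, 0, 0, 0, 0, 0, 0, 0, 0])

```text
time_s: 28.4
tcp_pos: [0.5834, -0.1525, 0.373]
tool_rot: [-3.141, 0.003, -0.083]
wrist_force: [0.4, 0.3, -0.8]
finger_gap: 0.897
grasp_force: 0.0
```

```bash
python3 plan.py .5841 -.1525 .028 -.08
python3 - <<'E'
from fit import *
im=cv2.cvtColor(capture("top"),cv2.COLOR_RGB2BGR); cv2.imwrite("pics/top2.png",im)
im2=cv2.cvtColor(capture("scene"),cv2.COLOR_RGB2BGR); cv2.imwrite("pics/scene2.png",im2)
crop(im,90,160,260,285,4.7,"pics/t4.png")
C=colours(im)
for k,P,c,p0,r,yw in(("pot",cylpts(.03,.095,.004),"black",[.606,.241,0],26,False),("tray",boxpts(.058,.095,.04,.004),"teal",[.501,.385,-.08],30,True),("chest",boxpts(.09,.11,.074,.004),("black","beige"),[.597,.106,-.08],32,True),("boxtop",boxpts(.06,.06,.001,.055),"pale",[.4807,.116,-.08],18,True)):
    m=near(C[c] if isinstance(c,str) else C[c[0]]|C[c[1]],"top",p0,r)
    print(k,*fit(P,{"top":m},p0,yw))
E
```

```text
turn -0.15 shift [ 7.00e-04 -1.00e-04  1.78e-01] pose [ 0.5834 -0.1525  0.373 ] [-3.1408e+00  2.5000e-03 -8.2700e-02] t 28.4
pot [0.60660827 0.24096777 0.        ] 0.08543477348112692
tray [ 0.50236418  0.386584   -0.08512663] 0.04681441981891906
chest [ 0.59668     0.10628395 -0.07941161] 0.04854790972992971
boxtop [ 0.47982453  0.11784801 -0.06625658] 0.0545337383779803
```

View pics/t4.png

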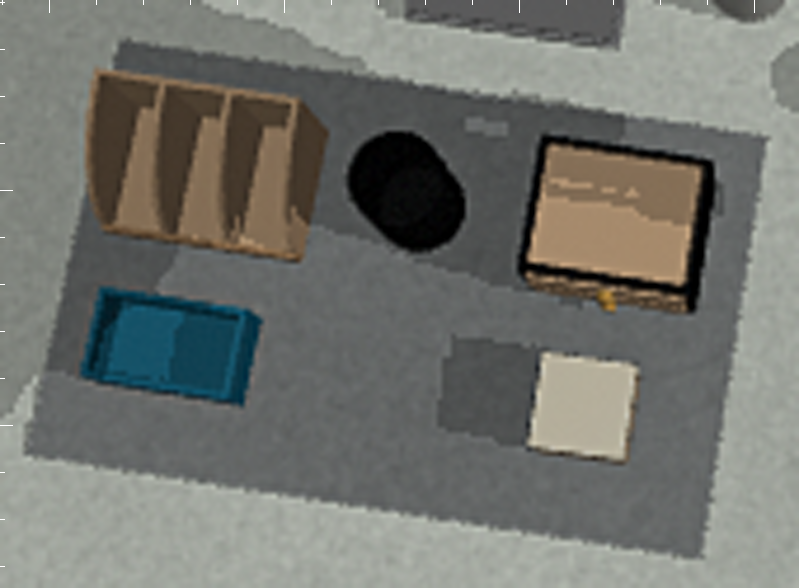

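Everything is standing where intended: the tray at crop (170,345) and the box at (583,408), both square, with rack and chest unmoved. Now pick the tin.

apply_moves(xyz=[[0.0005, 0, 0.02], [0, 0, 0.035], [0, 0, 0.035], [0, 0, 0.032], [0, 0, 0.025], [0, 0, 0.018], [0, 0, 0.009], [0, 0, 0.004], [0, 0, 0], [0, 0, 0]], turn=[0, 0, 0, 0, 0, 0, 0, 0, 0, 0])

```text
time_s: 29.33
tcp_pos: [0.5844, -0.1526, 0.198]
tool_rot: [3.141, -0.001, -0.082]
wrist_force: [-0.0, -0.2, 0.1]
finger_gap: 0.899
grasp_force: 0.0
```

apply_moves(xyz=[[0, 0, 0], [0, 0, 0], [0, 0, 0], [0, 0, 0], [0, 0, 0], [0, 0, 0], [0, 0, 0], [0, 0, 0]], turn=[0, 0, 0, 0, 0, 0, 0, 0], gripper=0.3)

```text
time_s: 30.0
tcp_pos: [0.5841, -0.1528, 0.1969]
tool_rot: [3.142, -0.0, -0.082]
wrist_force: [-0.6, -0.0, 1.4]
finger_gap: 0.531
grasp_force: 30.0
```

apply_moves(xyz=[[0, 0, -0.01], [0, 0, -0.02], [0, 0, -0.03], [0, 0, -0.03], [0, 0, -0.03], [0, 0, -0.02], [0, 0, -0.01], [0, 0, 0], [0, 0, 0]], turn=[0, 0, 0, 0, 0, 0, 0, 0, 0])

```text
time_s: 30.75
tcp_pos: [0.584, -0.1528, 0.3462]
tool_rot: [-3.141, 0.0, -0.082]
wrist_force: [0.1, 0.6, -1.6]
finger_gap: 0.533
grasp_force: 30.0
```

```bash
python3 plan.py .4805 .1165 .18 -.08
```

```text
turn -0.13 shift [-0.1246 -0.2601 -0.0008] pose [ 0.584  -0.1528  0.3462] [-3.1415e+00  3.0000e-04 -8.2300e-02] t 30.75
```

apply_moves(xyz=[[-0.0062, -0.013, 0], [-0.01246, -0.02601, 0], [-0.01246, -0.02601, 0], [-0.01246, -0.02601, 0], [-0.01246, -0.02601, 0], [-0.01246, -0.02601, 0], [-0.01246, -0.02601, 0], [-0.01246, -0.02601, 0], [-0.01246, -0.02601, 0], [-0.01246, -0.02601, 0], [-0.0062, -0.013, 0], [0, 0, 0], [0, 0, 0], [0, 0, 0]], turn=[0, 0, 0, 0, 0, 0, 0, 0, 0, 0, 0, 0, 0, 0])

```text
time_s: 31.92
tcp_pos: [0.4813, 0.1164, 0.3458]
tool_rot: [3.141, 0.001, -0.082]
wrist_force: [-0.0, -0.2, -1.4]
finger_gap: 0.533
grasp_force: 30.0
```

apply_moves(xyz=[[0, 0, 0.01], [0, 0, 0.025], [0, 0, 0.025], [0, 0, 0.018], [0, 0, 0.01], [0, 0, 0.005], [0, 0, 0], [0, 0, 0]], turn=[0, 0, 0, 0, 0, 0, 0, 0])

```text
time_s: 32.58
tcp_pos: [0.4816, 0.1164, 0.2543]
tool_rot: [-3.141, -0.001, -0.083]
wrist_force: [0.5, -0.1, -0.5]
finger_gap: 0.529
grasp_force: 30.0
```

```bash
python3 plan.py .4805 .1165 .0819 -.08
```

```text
turn -0.16 shift [-0.0011  0.      0.0054] pose [0.4816 0.1164 0.2543] [-3.1414e+00 -5.0000e-04 -8.2800e-02] t 32.5833
```

apply_moves(xyz=[[-0.001, 0, 0.002], [0, 0, 0.0015], [0, 0, 0.001], [0, 0, 0], [0, 0, 0]], turn=[0, 0, 0, 0, 0])

```text
time_s: 33.0
tcp_pos: [0.4804, 0.1168, 0.2494]
tool_rot: [-3.142, -0.0, -0.082]
wrist_force: [0.9, 0.4, -0.5]
finger_gap: 0.534
grasp_force: 30.0
```

apply_moves(xyz=[[0, 0, 0.0007], [0, 0, 0], [0, 0, 0]], turn=[0, 0, 0])

```text
time_s: 33.25
tcp_pos: [0.4805, 0.1167, 0.2489]
tool_rot: [-3.141, -0.001, -0.082]
wrist_force: [-0.1, -0.2, 4.3]
finger_gap: 0.535
grasp_force: 30.0
```

Light contact, 4.3 N. Release, raise and draw back toward the right to clear the view.

apply_moves(xyz=[[0, 0, 0], [0, 0, 0], [0, 0, 0], [0, 0, 0], [0, 0, 0]], turn=[0, 0, 0, 0, 0], gripper=0.8)

```text
time_s: 33.67
tcp_pos: [0.4803, 0.1167, 0.2485]
tool_rot: [3.142, 0.0, -0.082]
wrist_force: [-0.3, -0.1, -0.1]
finger_gap: 0.791
grasp_force: 0.0
```

apply_moves(xyz=[[0, 0, -0.01], [0, 0, -0.02], [0, 0, -0.035], [0, 0, -0.035], [0, 0, -0.025], [0, 0.03, 0], [0, 0.03, 0], [0, 0.03, 0], [0, 0.03, 0], [0, 0.03, 0], [0, 0.03, 0], [0, 0.03, 0], [0, 0.03, 0], [0, 0.03, 0], [0, 0.03, 0], [0, 0, 0], [0, 0, 0], [0, 0, 0]], turn=[0, 0, 0, 0, 0, 0, 0, 0, 0, 0, 0, 0, 0, 0, 0, 0, 0, 0])

```text
time_s: 35.17
tcp_pos: [0.4556, -0.182, 0.374]
tool_rot: [-3.141, -0.0, -0.083]
wrist_force: [0.2, 0.3, -0.4]
finger_gap: 0.801
grasp_force: 0.0
```

Run:
```python
from fit import *
im={n:cv2.cvtColor(capture(n),cv2.COLOR_RGB2BGR) for n in("top","scene")}
a=cv2.resize(im["top"][125:290,90:400],(789,420)); b=cv2.resize(im["scene"][80:280,220:420],(0,0),fx=2.0,fy=2.0)
crop(im["top"],90,120,400,290,2.5,"pics/t5.png"); crop(im["scene"],210,80,430,280,2.9,"pics/s5.png")
for cs in(("top",),("scene",)):
    p0=[.4805,.1165,0]
    def nr(n):
        m=near(colours(im[n])["red"],n,[.4805,.1165],45); k,l,s,_=cv2.connectedComponentsWithStats(m.astype(np.uint8)); return (l==1+np.argmax(s[1:,4])).astype(float)
    print("tin",cs,*fit(cylpts(.025,.034,.056),{n:nr(n) for n in cs},p0,False))
```

```text
tin ('top',) [0.48086548 0.11932455 0.        ] 0.16669213139801375
tin ('scene',) [0.45820761 0.12977616 0.        ] 2.3630186958504327
```

View pics/t5.png

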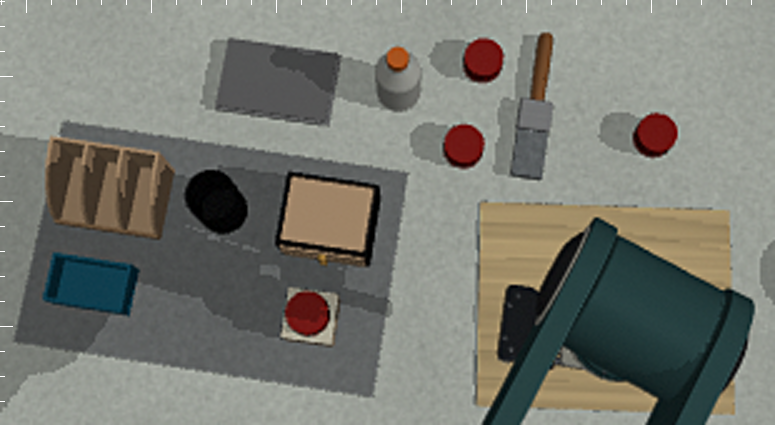

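View pics/s5.png

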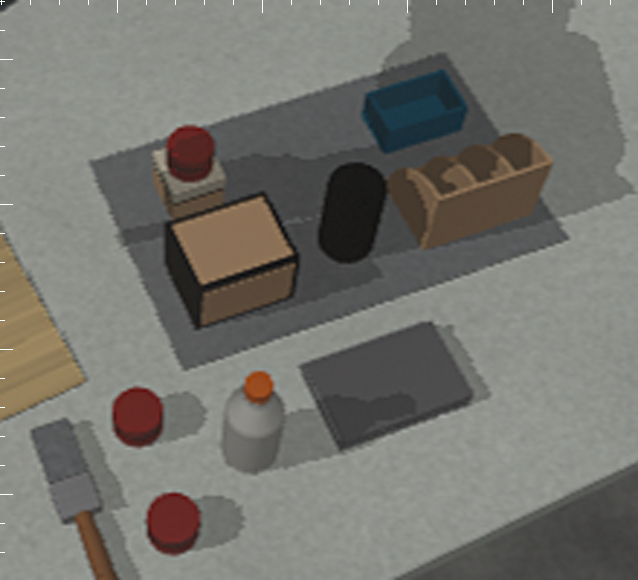

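Both views show every piece upright, with the tin centred on the box within about 1–2 mm and the bystanders untouched. The scene tin fit locked onto the wrong red blob, so I ignore it. Handing in.

```bash
python3 -c "from plant import *; print(hand_in())"
```

```text
the job is handed in; nothing more can be done
None
```

The desk set is laid out as asked and handed in at about 35 s: the pot stands midway in line, the tray and box are square with gaps of about 4 cm, the tin sits within about 2 mm of centre on the box, and nothing else was disturbed in the final pictures.

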